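# Seat a circuit board in its test fixture and close the side jaw

## Task

Seat the circuit board for testing: with the fingertips push its black carrier across the aluminium plate until its far edge is flush along the blue back rail, then push the red sliding jaw across until it has slid the carrier along the rail, fully home against the blue side stop, and leave it closed there. Everything is only pushed: do not pinch or lift the carrier or the jaw, touch the carrier on its black frame and never on the board with its components, keep your fingers off the jaw's rubber face, and leave the other things on the bench where they are.

Things in the scene. Friction and masses are not known exactly. Their poses are not given: they have to be found in the camera images.
- plate: Fixed aluminium fixture plate 360 (x) x 440 (y) x 10 mm lying on the bench, its top face 10 mm above the bench; origin at the centre of its underside, x away from the robot, y to the left, z up. It carries the blue back rail and side stop (see corner) and the red jaw. Position and yaw (up to 0.15 rad) differ from start to start.
- corner (a point): Plate x=+120, y=+150 mm, on its top: where the near face of the blue back rail (plate x=+120, y -30 to +190) and the inner face of the blue side stop (plate y=+150, x +20 to +100) meet, both 24 mm high, 30 and 25 mm thick. The seated carrier's far left corner lies here. Plate axes.
- carrier: Loose black plastic carrier 110 (x, depth) x 150 (y, width) x 14 mm, about 0.44 kg (slides at 2 to 4 N), flat on the plate; origin at the centre of its underside. Its rim is a black frame 10 mm wide, 14 mm tall, round the board. It starts up to 0.3 rad askew, short of the back rail, between stop and jaw. Seated, its origin is at plate x=+65, y=+75 mm and its near edge at plate x=+10 mm.
- far_left (a point): Far left lower corner of the carrier (carrier x = +55, y = +75 mm, z = 0).
- far_right (a point): Far right lower corner of the carrier (carrier x = +55, y = -75 mm, z = 0).
- pcb: The green circuit board with copper rim and components, 89 x 129 mm, fastened inside the carrier's frame, top 11 mm above the carrier's underside (3 mm below the frame's top); origin and axes the same as the carrier's. Not to be touched.
- jaw (a joint): Travel of the red jaw along the plate's +y (towards the side stop), m: 0 drawn back, up to 0.145; it stays where it is left (sliding friction about 2 N). The jaw reads 0.130 when the carrier is squeezed home between it and the side stop.
- jaw_face (a point): Centre of the jaw's black rubber face (5 mm thick, 92 x 22 mm), which looks to the plate's +y and meets the carrier's right edge; not to be touched by the fingers; 12 mm above the plate's top. At plate x = +65 mm, y = -130 mm + joint value. Plate axes.
- jaw_back (a point): Centre of the jaw's flat outer side, the one to push on; it looks to the plate's -y, 12 mm above the plate's top, at plate x=+65 mm, y=-162 mm + joint value. The jaw is a red block 92 mm long (plate x), 32 mm thick (plate y, rubber face included), its top 24.5 mm above the plate. Plate axes.
- attenuator: Bystander: steel and brass coaxial attenuator, 22 mm diameter, 34 mm tall, standing on the plate's near left part; origin at the centre of its underside.
- shield_can: Bystander: flat steel shield can 36 x 46 x 10 mm lying on the plate's far right part, to the right of the back rail; origin at the centre of its underside.
- bottle: Bystander: white bottle with red cap, 60 mm diameter, 150 mm tall, on the bench to the left of the plate; origin at the centre of its underside.
- jar: Bystander: amber jar with black cap, 60 mm diameter, 70 mm tall, on the bench to the left of the plate; origin at the centre of its underside.
- heatsink: Bystander: dark finned heatsink 56 x 56 x 32 mm on the bench to the left of the plate; origin at the centre of its underside.
- screwdriver: Bystander: screwdriver 200 mm long with a 26 mm thick yellow handle lying on the bench to the right of the plate; origin under its middle, x towards its tip.
- multimeter: Bystander: yellow hand-held multimeter 150 x 75 x 41 mm lying on the bench to the right of the plate; origin at the centre of its underside.
Things that resemble listed ones, but are neither listed nor needed, are in the scene too. What is meant by the carrier is not yellow, and is the smaller of those in its own colour.

How it is judged (in metres and radians):
On the way, in this order (a step that is already met when the one before it is completed fails the run):
1. the carrier's far edge is flush along the back rail, with the jaw not yet closed (x of each of far_left, far_right in the frame of corner above -0.003 m and value of joint jaw below 0.06 m), for 0.2 s.
2. the jaw is closed on the carrier, which is against both the back rail and the side stop (x of each of far_left, far_right in the frame of corner above -0.003 m and y of far_left in the frame of corner above -0.003 m and value of joint jaw above 0.127 m), for 0.2 s.
At the end, for the whole second after the job is handed in: Both far corners of the carrier are within 3 mm of the back rail, its left edge is within 3 mm of the side stop, the jaw stands closed on it (within 3 mm), and the carrier lies flat and still on the plate (all of step 2 and linear speed of carrier below 0.01 m/s and z of carrier in the frame of plate below 0.0125 m); the robot touches nothing.
It fails at once if the carrier was lifted or tipped (more than 6 mm or 0.1 rad) (z of carrier in the frame of plate above 0.016 m or angle between carrier's own z axis and vertical above 0.1 rad).
It fails at once if the fingers pressed on the circuit board or its parts (contact force between the fingers and pcb above 0.5 N).
It fails at once if a finger pressed on the jaw's rubber face (pinched it) (contact force between the fingers and jaw_c1 above 1 N).
It fails at once if another thing on the bench was moved by more than 20 mm (distance of any of attenuator, shield_can, bottle, jar, heatsink, screwdriver, multimeter from where it was at the start of the episode above 0.02 m).
It also fails if it takes over 64 s, if anything falls off the work surface, if the arm or the gripper's body presses on something with over 40 N, if the wrist force passes 120 N, or if a joint passes its speed limit or range.

## Robot

A 6-joint arm with a two-finger parallel gripper is mounted at the origin on the work surface. World frame = base frame: x ahead of the robot, y to its left, z up, the work surface at z = 0. Lengths are in m, angles in degrees, forces in N, time in s.
With the tool pointing down it reaches from about 0.375 to 0.9 m from the base axis. Payload 3.1 kg.
Tool frame: the origin (TCP) lies between the finger pads; the fingertips stand 11 mm ahead of it and the grasp point (between the pads) lies 8 mm behind it; z points along the fingers, y is the line along which they close (so a half turn about z gives the same grasp; the last joint's range is limited). The gripper opens to 87 mm and grips with 3 to 60 N. Pads are 19 mm wide; open, the fingers measure 117 mm over their backs; the gripper's body (75 mm by 190 mm) begins 51 mm behind the grasp point.
Start: joints at [53.887, 30.224, 82.088, -0, 67.689, -10.227], TCP at [0.273, 0.562, 0.234] pointing down, gripper open.
Joint ranges: [-176.69, 176.69], [-43.24, 126.21], [12.49, 139.97], [-82, 262], [0, 151.66], [-163.58, 163.58]. Speed limits (degrees/s): [159.86, 159.86, 180, 180, 180, 180].

## Interface

Orientations are given as a 3x3 rotation matrix whose columns are the frame's x, y, z axes.
In Python, from rig import bot gives the robot as it stands.
- The arm moves only by the tool apply_moves, never from a script. Its argument "steps" is a list that holds one entry, the list of rows, each a list of 7 numbers: the shift along the tool's x, y, z in cm, then the turn, a rotation vector about the tool's x, y, z in degrees, then the gripper command: -1 is shut, 1 is fully open, values between are in proportion. In form: [[[dx, dy, dz, rx, ry, rz, jaw], ...]]. A call has 1 to 20 rows; each row is the pose to reach, as a shift and turn from the pose commanded when the call began, along the tool's axes at that moment; what a row does not reach only later rows make up. A row lasts 1/8 s, in which the tool goes at most 62.5 mm and 10.7 degrees, less where a joint would pass 70% of its speed; a pose out of reach is approached as far as the arm can. A call with a gripper value outside its range is refused whole. The fingers move at their own pace and stop on an object; the grip force is fixed at half the most. Time passes only in rows, so rows that repeat a pose let the fingers close. It gives the time, the measured TCP pose, the force, the opening and the grip force at its end, in the units of the state.
- bot.read_state(): the state, without advancing time (a new reading comes with each control period).
- bot.capture(name): name is "scene" or "top" or "wrist"; returns the picture (400x640x3 uint8, blue, green, red); there is no depth.
- bot.camera_model(name): a dict with "intrinsics" (3x3 intrinsics, pixels), "R" (3x3) and "t" (3): a world point X has camera coordinates R X + t. Camera axes: x right, y down, z forward; pixel columns grow to the right and rows downward; lengths in m; the calibration is good to about 2 mm. A picture is of the moment at which its call begins: read the wrist's pose just before it. camera_model takes no time and is no camera call; for the wrist camera it gives the pose at the moment of the call.
- bot.hand_in(): hands the job in; it is judged then, once.
The state is a dict: "time_s": time; "joint_positions": joint angles; "qvel": joint speeds; "tau": joint torques, N m; "position": TCP position; "tcp_rot": TCP orientation; "force": force on the tool from outside, world axes, zero at the start; "moment": the same for the moment, N m; "opening": opening from 0.0 (shut) to 1.0 (fully open); "grasp_force": force on a finger pad.
Only numpy, scipy, OpenCV 4.12 (cv2) and the standard library are available. Lean on these libraries where they do the work, as an engineer would, in place of code of your own. Each camera call takes 0.05 s, during which the arm holds its last target. There are 200 camera calls.

## Working session

There is one attempt and no reset: what is moved stays moved. The work goes in short steps, Python scripts to look and compute and a tool call to move; the robot and the scene stay as the last step left them, time stands still between calls to the robot, and variables do not carry over. Pictures are saved under pics/ and viewed, at most 10 in all, crops included, and the job is handed in when it is done.

Besides the shell and the picture viewer there is one more tool, called as name(argument=value, ...) on one line, values as JSON. apply_moves: Moves the arm, as the interface text tells. Its arguments: {"type":"object","properties":{"steps":{"type":"array","items":{"type":"array","items":{"type":"array","items":{"type":"number"}}}}},"required":["steps"]}

```bash
mkdir -p pics; python3 - <<'E'
from rig import bot
import cv2,numpy as np
for n in ("scene","top"):
    cv2.imwrite(f"pics/{n}0.png",bot.capture(n))
    m=bot.camera_model(n);print(n,np.round(m["intrinsics"],1).tolist(),np.round(m["R"],3).tolist(),np.round(m["t"],3).tolist())
s=bot.read_state();print(s["time_s"],s["position"],np.round(s["tcp_rot"],3).tolist())
E
```

```text
scene [[452.6, 0.0, 317.9], [0.0, 452.6, 196.5], [0.0, 0.0, 1.0]] [[-0.269, 0.963, -0.019], [0.752, 0.197, -0.629], [-0.602, -0.184, -0.777]] [0.126, -0.326, 1.534]
top [[516.8, 0.0, 329.9], [0.0, 516.8, 206.7], [0.0, 0.0, 1.0]] [[0.024, -0.999, -0.021], [-0.995, -0.022, -0.101], [0.1, 0.023, -0.995]] [0.0, 0.465, 1.477]
0.1 [0.27244858 0.56178198 0.2326669 ] [[-0.9, 0.437, -0.001], [0.437, 0.9, -0.002], [0.0, -0.002, -1.0]]
```

View pics/top0.png

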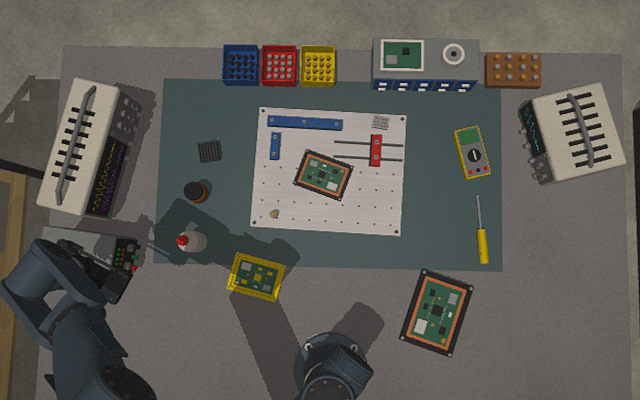

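View pics/scene0.png

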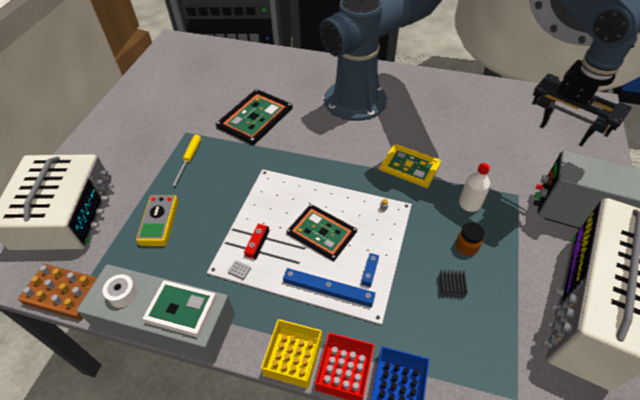

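The top view shows the plate spanning about (258,107)–(402,236). The small black carrier is near (323,175), the jaw near (376,150), the rail at (305,123) and the stop at (275,146). The large black and yellow look-alikes are off the plate. I'll zoom in on both views to pick corners.

```bash
python3 - <<'E'
import cv2,numpy as np
a=cv2.imread("pics/top0.png")[100:240,245:415];b=cv2.imread("pics/scene0.png")[165:325,205:415]
A=cv2.resize(a,None,fx=4,fy=4,interpolation=cv2.INTER_CUBIC)
g=cv2.cvtColor(cv2.imread("pics/top0.png"),cv2.COLOR_BGR2HSV)
cv2.imwrite("pics/c_top.png",A);cv2.imwrite("pics/c_scene.png",cv2.resize(b,None,fx=3.5,fy=3.5,interpolation=cv2.INTER_CUBIC))
E
```

```text
(no output)
```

View pics/c_top.png

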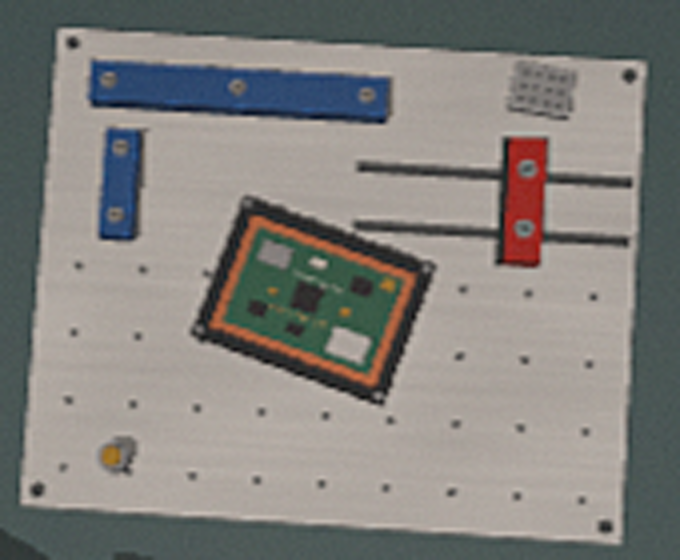

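View pics/c_scene.png

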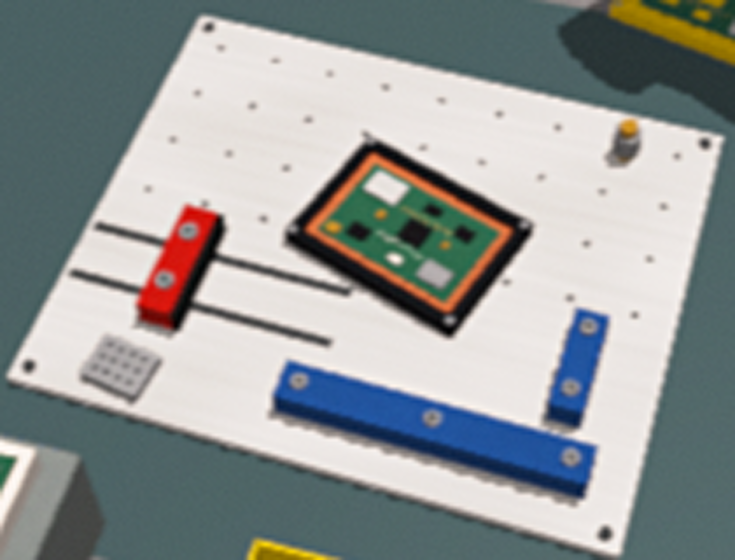

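The crops give clear corners for the plate, carrier and jaw in both views, so I'll triangulate them and fit the poses.

```bash
cat > h.py <<'E'
from rig import bot
import cv2,numpy as np
from scipy.optimize import least_squares
def P(n):
    m=bot.camera_model(n);return np.array(m["intrinsics"])@np.c_[m["R"],np.array(m["t"])]
def proj(M,X):
    x=np.c_[X,np.ones(len(X))]@M.T;return x[:,:2]/x[:,2:]
def tri(a,b,A,B):
    X=cv2.triangulatePoints(A,B,np.float64(a).T,np.float64(b).T);return (X[:3]/X[3]).T
def pose(q,L):  # q=x,y,yaw ; L local pts Nx2
    c,s=np.cos(q[2]),np.sin(q[2]);return np.array(L)@np.array([[c,s],[-s,c]])+q[:2]
def fit(L,z,obs): # obs: list of (P, px)
    f=lambda q:np.concatenate([(proj(M,np.c_[pose(q,L),np.full(len(L),z)])-p).ravel() for M,p in obs])
    r=least_squares(f,[.65,0,0],loss="soft_l1");return r.x,np.sqrt(np.mean(r.fun**2))
E
python3 - <<'E'
from h import *
T,S=P("top"),P("scene")
t=lambda c:(np.array(c)+.5)/4-.5+[245,100]
s=lambda c:(np.array(c)+.5)/3.5-.5+[205,165]
pt=t([(57,28),(647,62),(622,543),(21,506)]);ps=s([(620,556),(8,378),(200,15),(722,136)])
ct=t([(248,198),(434,264),(381,404),(192,333)]);cs=s([(452,325),(288,230),(370,142),(530,225)])
R=lambda a,b:np.array([(a,b),(a,-b),(-a,-b),(-a,b)])
print("plate tri",tri(pt,ps,T,S).round(4).tolist());print("carr tri",tri(ct,cs,T,S).round(4).tolist())
for nm,o in(("top",[(T,pt)]),("sc",[(S,ps)]),("both",[(T,pt),(S,ps)])): print(nm,fit(R(.18,.22),.01,o))
pl=fit(R(.18,.22),.01,[(T,pt),(S,ps)])[0]
for nm,o in(("top",[(T,ct)]),("sc",[(S,cs)]),("both",[(T,ct),(S,cs)])):
    q,e=fit(R(.055,.075),.024,o);c,d=np.cos(pl[2]),np.sin(pl[2]);v=q[:2]-pl[:2]
    print("car",nm,q,e,"in plate",[c*v[0]+d*v[1],-d*v[0]+c*v[1],q[2]-pl[2]])
# rail & jaw in the top view: rail near face top edge ends, jaw back top edge
from numpy.linalg import inv
def plane(M,px,z):
    H=M[:,[0,1,3]]+0;H[:,2]+=M[:,2]*z;x=np.c_[px,np.ones(len(px))]@inv(H).T;return x[:,:2]/x[:,2:]
def inpl(w):
    v=w-pl[:2];c,d=np.cos(pl[2]),np.sin(pl[2]);return np.c_[c*v[:,0]+d*v[:,1],-d*v[:,0]+c*v[:,1]]
print("rail near L,R; stop inner far,near; jaw back far,near; face\n",inpl(plane(T,t([(91,105),(388,122),(142,130),(134,240),(548,138),(541,265),(504,137),(498,264)]),.034)).round(4))
E
```

```text
plate tri [[0.7634, 0.232, 0.0098], [0.7454, -0.2085, 0.0086], [0.3873, -0.194, 0.0119], [0.4041, 0.2451, 0.0107]]
carr tri [[0.6331, 0.085, 0.0254], [0.5864, -0.0522, 0.0269], [0.4843, -0.0171, 0.0172], [0.533, 0.1214, 0.023]]
top (array([ 0.57512477,  0.01820325, -0.03885855]), np.float64(0.20700356246620213))
sc (array([ 0.57462497,  0.01921901, -0.03848853]), np.float64(0.17325100024582543))
both (array([ 0.57484961,  0.01878549, -0.03861972]), np.float64(0.2400833933410364))
car top [ 0.55951792  0.03379865 -0.33777783] 0.5258688363154899 in plate [np.float64(-0.01589991432610904), np.float64(0.014410010636874436), np.float64(-0.29915810669234666)]
car sc [ 0.5586866   0.03487294 -0.33924461] 1.1505028216112816 in plate [np.float64(-0.016772100020199795), np.float64(0.015451407257871252), np.float64(-0.300624889263979)]
car both [ 0.55917377  0.0343761  -0.338042  ] 0.9045097774989809 in plate [np.float64(-0.016266107740896204), np.float64(0.014973742743820594), np.float64(-0.2994222770058694)]
rail near L,R; stop inner far,near; jaw back far,near; face
 [[ 0.1167  0.1864]
 [ 0.1166 -0.032 ]
 [ 0.1002  0.1476]
 [ 0.0183  0.1475]
 [ 0.1115 -0.1493]
 [ 0.0174 -0.1492]
 [ 0.1103 -0.1173]
 [ 0.0163 -0.1181]]
```

The plate fits at (0.575, 0.019) with yaw -0.039, corners within about 2 mm of z=10 mm. In the plate frame the carrier is at (-16, 15) mm with yaw -0.30, and the jaw reads about 0.013. I'll move above the start of the push, turning the tool so its y axis lies along plate y.

apply_moves(steps=[[[-38.6, -38.7, 0, 0, 0, -23.7, 1], [-38.6, -38.7, 0, 0, 0, -23.7, 1], [-38.6, -38.7, 0, 0, 0, -23.7, 1], [-38.6, -38.7, 0, 0, 0, -23.7, 1], [-38.6, -38.7, 0, 0, 0, -23.7, 1], [-38.6, -38.7, 0, 0, 0, -23.7, 1], [-38.6, -38.7, 0, 0, 0, -23.7, 1], [-38.6, -38.7, 0, 0, 0, -23.7, 1], [-38.6, -38.7, 0, 0, 0, -23.7, 1], [-38.6, -38.7, 0, 0, 0, -23.7, 1], [-38.6, -38.7, 4, 0, 0, -23.7, 1], [-38.6, -38.7, 8, 0, 0, -23.7, 1], [-38.6, -38.7, 12, 0, 0, -23.7, 1], [-38.6, -38.7, 12, 0, 0, -23.7, 1]]])

```text
time_s: 1.85
position: [0.4482, 0.0469, 0.1114]
tcp_rot: [[-0.999, 0.037, -0.008], [0.037, 0.999, 0.001], [0.008, 0.001, -1.0]]
force: [0.9, -0.6, 1.0]
opening: 0.999
grasp_force: 0.0
```

```bash
python3 - <<'E'
from h import *
s=bot.read_state();print(s["time_s"],s["position"],np.round(s["tcp_rot"],3).tolist(),s["force"],s["joint_positions"])
cv2.imwrite("pics/w1.png",bot.capture("wrist"))
E
```

```text
1.85 [0.44821232 0.0469298  0.11141091] [[-0.999, 0.037, -0.008], [0.037, 0.999, 0.001], [0.008, 0.001, -1.0]] [ 0.86163334 -0.55919721  1.03885308] [-8.29024754e+00  2.95643443e+01  1.12767568e+02  2.08390282e-02
  3.81356022e+01 -9.61815227e+01]
```

View pics/w1.png

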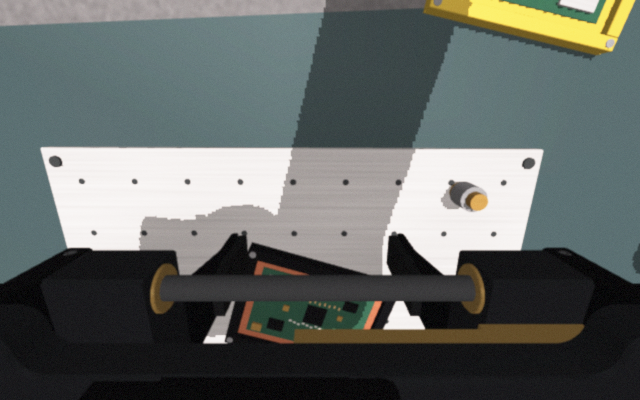

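The wrist view looks back towards the robot. The plate's near corners are at (42,148) and (543,150), the carrier's near-right corner is at (252,243), and the attenuator is at (470,197). I'll check these against the estimates.

```bash
python3 - <<'E'
from h import *
W=P("wrist")
def plane(M,px,z):
    H=M[:,[0,1,3]]+0;H[:,2]+=M[:,2]*z;x=np.c_[px,np.ones(len(px))]@np.linalg.inv(H).T;return x[:,:2]/x[:,2:]
pl=np.array([.57485,.0188,-.0386]);ca=np.array([.5592,.0344,-.338])
print("plate near R,L meas",plane(W,[(42,148),(543,150)],.01),"est",pose(pl,[(-.18,-.22),(-.18,.22)]))
print("carr NR meas",plane(W,[(252,243)],.024),"est",pose(ca,[(-.055,-.075)]))
print("start tool target",pose(pl,[(-.125,.022)]))
E
```

```text
plate near R,L meas [[ 0.38842109 -0.19198451]
 [ 0.40681182  0.24592592]] est [[ 0.38649419 -0.19408985]
 [ 0.40347397  0.2455824 ]]
carr NR meas [[ 0.4795316  -0.01431524]] est [[ 0.48244184 -0.01811843]]
start tool target [[0.4507921  0.04560741]]
```

apply_moves(steps=[[[0, 0, 4, 0, 0, 0, 1], [0, 0, 6.5, 0, 0, 0, 1], [0, 0, 8.2, 0, 0, 0, 1], [0, 0, 8.2, 0, 0, 0, 1], [0, 0, 8.2, 0, 0, 0, 1]]])

```text
time_s: 2.52
position: [0.4522, 0.0457, 0.033]
tcp_rot: [[-0.999, 0.038, 0.003], [0.038, 0.999, -0.0], [-0.003, -0.0, -1.0]]
force: [-0.7, -0.6, 0.0]
opening: 1.004
grasp_force: 0.0
```

apply_moves(steps=[[[0, 0, 0.7, 0, 0, 0, 1], [-0.8, 0, 0.7, 0, 0, 0, 1], [-1.6, 0, 0.7, 0, 0, 0, 1], [-2.3, 0, 0.7, 0, 0, 0, 1], [-3, 0, 0.7, 0, 0, 0, 1], [-3.7, 0, 0.7, 0, 0, 0, 1], [-4.4, 0, 0.7, 0, 0, 0, 1], [-5.1, 0, 0.7, 0, 0, 0, 1], [-5.8, 0, 0.7, 0, 0, 0, 1], [-6.5, 0, 0.7, 0, 0, 0, 1], [-7.2, 0, 0.7, 0, 0, 0, 1], [-7.9, 0, 0.7, 0, 0, 0, 1], [-8.6, 0, 0.7, 0, 0, 0, 1], [-9.3, 0, 0.7, 0, 0, 0, 1], [-10, 0, 0.7, 0, 0, 0, 1], [-10, 0, 0.7, 0, 0, 0, 1]]])

```text
time_s: 4.53
position: [0.5533, 0.0416, 0.0247]
tcp_rot: [[-0.999, 0.038, 0.004], [0.038, 0.999, -0.0], [-0.004, -0.0, -1.0]]
force: [-0.8, -0.1, -0.1]
opening: 1.0
grasp_force: 0.0
```

```bash
python3 - <<'E'
from h import *
a=bot.capture("top")
cv2.imwrite("pics/t2.png",cv2.resize(a[90:250,235:425],None,fx=3.5,fy=3.5,interpolation=cv2.INTER_CUBIC))
E
```

```text
(no output)
```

View pics/t2.png

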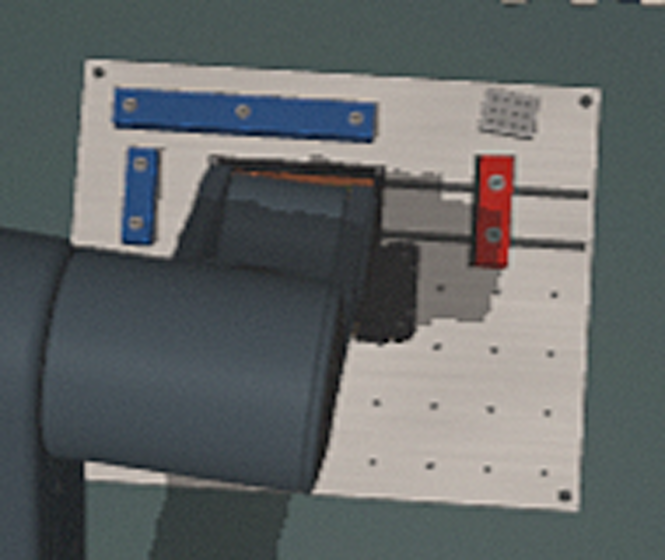

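The carrier is now square to the rail and about 20–25 mm short; its far edge runs from (212,162) to (382,170) in the crop. I'll continue to contact, watching the force.

apply_moves(steps=[[[-0.6, 0, 0, 0, 0, 0, 1], [-1.2, 0, 0, 0, 0, 0, 1], [-1.7, 0, 0, 0, 0, 0, 1], [-2.1, 0, 0, 0, 0, 0, 1], [-2.3, 0, 0, 0, 0, 0, 1], [-2.4, 0, 0, 0, 0, 0, 1], [-2.4, 0, 0, 0, 0, 0, 1]]])

```text
time_s: 5.45
position: [0.5747, 0.0408, 0.0245]
tcp_rot: [[-0.999, 0.038, -0.001], [0.038, 0.999, 0.0], [0.001, 0.0, -1.0]]
force: [-4.5, -0.8, 2.5]
opening: 0.999
grasp_force: 2.0
```

apply_moves(steps=[[[-0.2, 0, 0, 0, 0, 0, 1], [-0.4, 0, 0, 0, 0, 0, 1], [-0.6, 0, 0, 0, 0, 0, 1], [-0.6, 0, 0, 0, 0, 0, 1], [-0.6, 0, 0, 0, 0, 0, 1]]])

```text
time_s: 6.08
position: [0.5749, 0.0409, 0.0243]
tcp_rot: [[-0.999, 0.038, -0.013], [0.038, 0.999, 0.001], [0.013, 0.0, -1.0]]
force: [-11.4, -2.1, 9.9]
opening: 1.0
grasp_force: 6.3
```

The push stalled at about 11 N with the tool at plate x≈0, so the carrier is on the rail. I'll back off, rise and look.

apply_moves(steps=[[[1, 0, 0, 0, 0, 0, 1], [2.5, 0, 0, 0, 0, 0, 1], [3, 0, -3, 0, 0, 0, 1], [3, 0, -8, 0, 0, 0, 1], [3, -5, -8, 0, 0, 0, -1], [3, -11, -8, 0, 0, 0, -1], [3, -17, -8, 0, 0, 0, -1], [3, -22, -8, 0, 0, 0, -1], [3, -22, -8, 0, 0, 0, -1], [3, -22, -8, 0, 0, 0, -1]]])

```text
time_s: 7.32
position: [0.5434, -0.1784, 0.1047]
tcp_rot: [[-0.999, 0.039, 0.002], [0.039, 0.999, -0.001], [-0.002, -0.001, -1.0]]
force: [-1.0, 0.1, -0.1]
opening: 0.401
grasp_force: 0.0
```

```bash
python3 - <<'E'
from h import *
s=bot.read_state();print(s["time_s"],s["position"],np.round(s["tcp_rot"],3).tolist(),s["opening"])
a=bot.capture("top");b=bot.capture("scene")
A=cv2.resize(a[90:250,235:425],None,fx=2.1,fy=2.1,interpolation=cv2.INTER_CUBIC);B=cv2.resize(b[165:325,205:415],None,fx=1.9,fy=2.1,interpolation=cv2.INTER_CUBIC)
cv2.imwrite("pics/t3.png",np.hstack([A,B]))
E
```

```text
7.325 [ 0.54343477 -0.17844903  0.1046909 ] [[-0.999, 0.039, 0.002], [0.039, 0.999, -0.001], [-0.002, -0.001, -1.0]] 0.40054465622952384
```

View pics/t3.png

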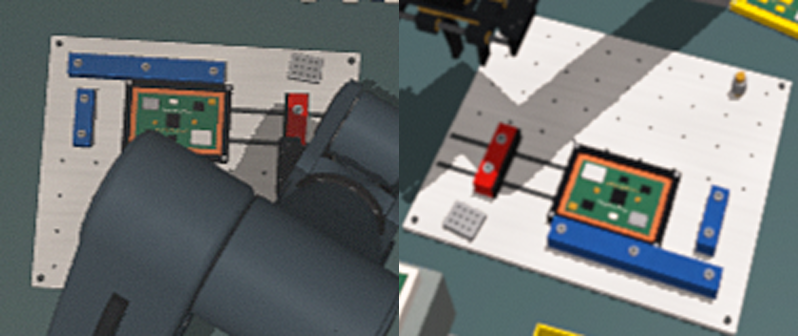

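The carrier is flush with the rail; in the scene half its far edge lies along the rail at (555,215)–(660,240). The jaw is still drawn back at (295,120). Next I'll go to the outside of the jaw with the fingers shut.

apply_moves(steps=[[[-4, 0.1, 0, 0, 0, 0, -1], [-8.9, 0.3, 0, 0, 0, 0, -1], [-8.9, 0.3, 0, 0, 0, 0, -1], [-8.9, 0.3, 0, 0, 0, 0, -1], [-8.9, 0.3, 4, 0, 0, 0, -1], [-8.9, 0.3, 6.5, 0, 0, 0, -1], [-8.9, 0.3, 7.6, 0, 0, 0, -1], [-8.9, 0.3, 7.6, 0, 0, 0, -1], [-8.9, 0.3, 7.6, 0, 0, 0, -1]]])

```text
time_s: 8.55
position: [0.6323, -0.1788, 0.0297]
tcp_rot: [[-0.999, 0.038, 0.002], [0.038, 0.999, -0.001], [-0.002, -0.001, -1.0]]
force: [0.2, -0.8, 0.6]
opening: 0.008
grasp_force: 0.0
```

apply_moves(steps=[[[0, 1, 0, 0, 0, 0, -1], [0, 2, 0, 0, 0, 0, -1], [0, 2.8, 0, 0, 0, 0, -1], [0, 3.5, 0, 0, 0, 0, -1], [0, 4.2, 0, 0, 0, 0, -1], [0, 4.9, 0, 0, 0, 0, -1], [0, 5.6, 0, 0, 0, 0, -1], [0, 6.3, 0, 0, 0, 0, -1], [0, 7, 0, 0, 0, 0, -1], [0, 7.5, 0, 0, 0, 0, -1], [0, 8, 0, 0, 0, 0, -1], [0, 8.5, 0, 0, 0, 0, -1], [0, 9, 0, 0, 0, 0, -1], [0, 9.5, 0, 0, 0, 0, -1], [0, 10, 0, 0, 0, 0, -1], [0, 10.5, 0, 0, 0, 0, -1], [0, 11, 0, 0, 0, 0, -1], [0, 11.5, 0, 0, 0, 0, -1], [0, 12, 0, 0, 0, 0, -1], [0, 12, 0, 0, 0, 0, -1]]])

```text
time_s: 11.05
position: [0.6366, -0.0585, 0.0286]
tcp_rot: [[-0.999, 0.038, 0.001], [0.038, 0.999, -0.0], [-0.001, -0.0, -1.0]]
force: [0.5, -3.4, 0.6]
opening: 0.007
grasp_force: 1.4
```

apply_moves(steps=[[[0, 0.5, 0, 0, 0, 0, -1], [0, 1, 0, 0, 0, 0, -1], [0, 1.5, 0, 0, 0, 0, -1], [0, 2, 0, 0, 0, 0, -1], [0, 2.3, 0, 0, 0, 0, -1], [0, 2.6, 0, 0, 0, 0, -1], [0, 2.8, 0, 0, 0, 0, -1], [0, 2.8, 0, 0, 0, 0, -1]]])

```text
time_s: 12.05
position: [0.6377, -0.0308, 0.0286]
tcp_rot: [[-0.999, 0.038, 0.001], [0.038, 0.999, -0.0], [-0.001, -0.0, -1.0]]
force: [0.6, -4.0, 1.1]
opening: 0.006
grasp_force: 2.1
```

Force is still only about 4 N, so nothing is home yet. I'll push further until it stalls.

apply_moves(steps=[[[0, 0.2, 0, 0, 0, 0, -1], [0, 0.4, 0, 0, 0, 0, -1], [0, 0.6, 0, 0, 0, 0, -1], [0, 0.8, 0, 0, 0, 0, -1], [0, 0.8, 0, 0, 0, 0, -1], [0, 0.8, 0, 0, 0, 0, -1]]])

```text
time_s: 12.8
position: [0.638, -0.024, 0.0286]
tcp_rot: [[-0.999, 0.038, 0.001], [0.038, 0.999, -0.002], [-0.001, -0.002, -1.0]]
force: [0.7, -7.5, 1.7]
opening: 0.005
grasp_force: 3.7
```

apply_moves(steps=[[[0, 0.2, 0, 0, 0, 0, -1], [0, 0.4, 0, 0, 0, 0, -1], [0, 0.4, 0, 0, 0, 0, -1], [0, 0.4, 0, 0, 0, 0, -1]]])

```text
time_s: 13.3
position: [0.638, -0.0239, 0.0287]
tcp_rot: [[-0.999, 0.036, 0.0], [0.036, 0.999, -0.007], [-0.0, -0.007, -1.0]]
force: [-1.5, -18.1, 0.6]
opening: 0.002
grasp_force: 9.1
```

```bash
python3 - <<'E'
from h import *
b=bot.capture("scene")
cv2.imwrite("pics/s4.png",cv2.resize(b[200:325,255:415],None,fx=4.6,fy=4.6,interpolation=cv2.INTER_CUBIC))
E
```

```text
(no output)
```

View pics/s4.png

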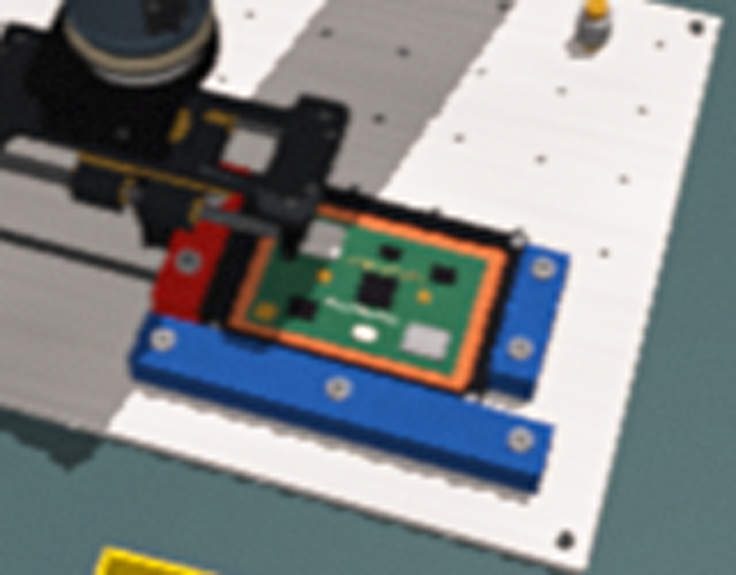

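The jaw stalled at 18 N with the carrier between the jaw and the side stop, left edge against the stop at about (500,320). I'll back off, rise clear and check the flushness at the rail.

apply_moves(steps=[[[0, -1, 0, 0, 0, 0, -1], [0, -3, 0, 0, 0, 0, -1], [0, -5, 0, 0, 0, 0, -1], [0, -6, -4, 0, 0, 0, -1], [0, -8, -9, 0, 0, 0, -1], [3, -14, -12, 0, 0, 0, -1], [6, -20, -14, 0, 0, 0, -1], [9, -25, -14, 0, 0, 0, -1], [12, -27, -14, 0, 0, 0, -1], [12, -27, -14, 0, 0, 0, -1], [12, -27, -14, 0, 0, 0, -1]]])

```text
time_s: 14.72
position: [0.5076, -0.284, 0.1686]
tcp_rot: [[-0.999, 0.039, 0.0], [0.039, 0.999, 0.001], [-0.0, 0.001, -1.0]]
force: [-0.1, -0.0, 0.1]
opening: 0.008
grasp_force: 0.0
```

```bash
python3 - <<'E'
from h import *
a=bot.capture("top");b=bot.capture("scene")
A=cv2.resize(a[105:185,255:345],None,fx=6,fy=6,interpolation=cv2.INTER_CUBIC)
cv2.imwrite("pics/t5.png",A)
E
```

```text
(no output)
```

View pics/t5.png

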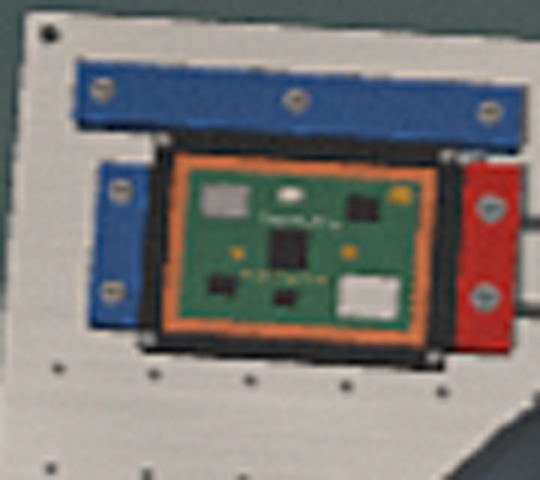

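The carrier sits against the rail (along y≈130–150), the side stop (x≈150) and the jaw (x≈460). I'll check the fit numerically.

```bash
python3 - <<'E'
from h import *
T=P("top");pl=np.array([.57512,.0182,-.03886]) # top-only plate fit, same camera
t=lambda c:(np.array(c)+.5)/6-.5+[255,105]
px=t([(157,133),(463,152),(443,370),(140,350)])
H=T[:,[0,1,3]]+0;H[:,2]+=T[:,2]*.024
x=np.c_[px,np.ones(4)]@np.linalg.inv(H).T;v=x[:,:2]/x[:,2:]-pl[:2];c,s=np.cos(pl[2]),np.sin(pl[2])
print("carrier corners FL FR NR NL in plate",np.c_[c*v[:,0]+s*v[:,1],-s*v[:,0]+c*v[:,1]].round(4).tolist())
print(bot.read_state()["force"])
E
```

```text
carrier corners FL FR NR NL in plate [[0.1186, 0.1489], [0.1178, -0.0022], [0.0089, 0.0007], [0.01, 0.1493]]
[ 0.69490756 -0.33414772 -0.94513834]
```

```bash
python3 -c "
from rig import bot
print(bot.hand_in())"
```

```text
the job is handed in; nothing more can be done
None
```

The carrier is seated flush along the back rail and home against the side stop, with the jaw closed on it; my last camera check put its corners within about 2 mm of nominal, and the job is handed in with no verdict returned.

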